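# Change over the clips on a lithographic test stone

### The job

The small test stone on the inspection bed is held by the right-hand spring clip only, and its right-hand end must be freed for etching. Swing the parked left-hand clip in onto the stone's ledge and use it to push the stone firmly but gently home against the fence at the other end, with about 8 N beyond what it takes to slide it, held for half a second, leaving the clip's toe down on the ledge and close against the step; only then swing the right-hand clip well clear of the stone, more than half way to a right angle. Handle the clips only by their upright knobs, never touch the stone with the gripper or leave it without a clip, never jam it hard against the fence, and leave everything else where it is.

Things in the scene. Friction and masses are not known exactly. Their poses are not given: they have to be found in the camera images.
- bed: dark cast plate 170 x 320 x 12 mm fixed on the table, somewhat turned; origin at the centre of its underside, x and y along its short and long sides, z up. Left means its +y end, right its -y end. Two guide rails on it, 6 mm high, keep the stone straight (1.2 mm play each side): the stone slides along y only.
- stone: pale limestone slab with black marks, loose, 0.4 kg, 76 (x) x 140 (y) mm, flat on the bed between the rails; origin at the centre of its underside, axes as the bed's. Its middle (|y| up to 42 mm) is 18 mm thick; beyond an upright step there each end is a ledge 28 mm wide, 9 mm above its underside. 3 to 17 mm off the fence's bar; with both clips on it slides at about 5 to 12 N of push on the knob.
- fence: fence at the stone's right (-y) end: steel bracket (this body, fixed; origin under its centre, 88 mm along -y from the bed's) carrying a bar 60 x 10 x 5 mm set by hand. The bar's face lies 59 to 71 mm along -y from the bed's origin, not reported: feel for it. Press the stone on it with about 8 N (5 to 18) on top of the drag felt while it slides, for half a second; it is rigid.
- left_clip (a joint): left-hand spring clip, parked off the stone at the start. The joint is the swing about its pivot screw: 0 when its blade points along the bed's +x, growing as it swings outwards (its toe moving to +y), range -0.25 to 1.45 rad, stays where left (1 N at the knob moves it). Pushing the stone home, it bears with the turned-up edge of its toe on the stone's left step, near joint 0 (-0.16 to 0.08).
- right_clip (a joint): right-hand spring clip, on the stone's right ledge near joint 0 at the start; the stone drags it along as it slides. The joint is the swing about its pivot screw: 0 when its blade points along the bed's +x, growing as it swings outwards (its toe moving to -y), range -0.25 to 1.45 rad, stays where left (1 N at the knob moves it). Clear means more than 0.7.
- left_pivot (a point): on the left clip's pivot axis, at the bed's top surface (12 mm above the table), 62 mm along the bed's -x and 60 mm along +y from the bed's origin.
- right_pivot (a point): on the right clip's pivot axis, at the bed's top surface, 62 mm along the bed's -x and 49 mm along -y from the bed's origin.
- left_knob (a point): centre of the top of the left clip's knob: an upright steel post 12 mm thick and 40 mm long on the clip's toe, 62 mm from the pivot axis; its top is about 70 mm above the table (72 mm when on the stone), 40 mm above the stone's top. It can be pinched from above, best with the fingers on the two sides that face along the swing.
- right_knob (a point): centre of the top of the right clip's knob, the same as the left one.
- left_toe (a point): middle of the underside of the left clip's toe, 51 mm below the knob's top. The toe is 20.6 mm wide along the swing, its two edges turned up at 25 degrees, and 16 mm along the blade. Off the stone it stands 6.5 mm above the bed's top, 2.5 mm lower than the ledge. It bears on the step when this point is about 10.3 mm from the step (52.3 mm from the stone's origin along y).
- right_toe (a point): middle of the underside of the right clip's toe, the same as the left one.
- dab_cup: small white plastic cup, 32 mm across, 28 mm high, standing on the bed's far right corner; origin under its centre. To be left alone.
- brush: brush lying beyond the bed. To be left alone.
- etch_jar: jar 60 mm across and 75 mm high, standing aside. To be left alone.
- ink_tin: round tin 76 mm across and 55 mm high, standing aside. To be left alone.
- ink_knife: ink knife lying aside. To be left alone.
- weight: brass weight 56 mm across, standing aside. To be left alone.
- water_bowl: grey bowl 120 mm across, standing aside. To be left alone.
- left_blade: the left clip's spring blade with toe and knob (the right clip is the same); origin on the pivot axis, 15.5 mm above the bed's top, x along the blade. It hinges there and springs the toe down, 2 to 3 N at the ledge; lift it by the knob (5 mm takes about 3 N) to pass over the edge of the ledge, then let it down and settle before pushing: a grip that bears down adds friction.
Not all that is in view belongs to the job. Leave any blue look-alike of the stone alone.

How it is judged:
On the way, in this order (a step that is already met when the one before it is completed fails the run):
1. the left clip's toe is down on the stone's ledge against the step and presses the stone home on the fence with 5 N or more for 0.4 s, the right clip still on (y of left_toe in the frame of stone between 0.049 and 0.056 m and z of left_toe in the frame of stone between 0.006 and 0.0115 m and distance of stone from where it was at the start of the episode above 0.0025 m and contact force between stone and fence above 5 N and value of joint right_clip below 0.4 rad), for 0.4 s.
2. the right clip is swung clear (value of joint right_clip above 0.7 rad), for 0.1 s.
At the end, for the whole second after the job is handed in: The stone, once pressed home, rests flat on the bed, more than 2.5 mm from where it started; the left clip's toe is down on the stone's left ledge, within about 5 mm of the step, pressing on it; the right clip is swung out by more than 0.7 rad; all at rest and released (y of left_toe in the frame of stone between 0.049 and 0.058 m and z of left_toe in the frame of stone between 0.006 and 0.0115 m and distance of stone from where it was at the start of the episode above 0.0025 m and value of joint right_clip above 0.7 rad and linear speed of stone below 0.01 m/s and z of stone in the frame of bed below 0.0145 m and contact force between left_blade and stone above 0.8 N); the robot touches nothing.
It fails at once if the stone pressed on the fence with more than 18 N (contact force between stone and fence above 18 N).
It fails at once if the gripper or arm touches the stone (contact force between any of the fingers, the arm and stone above 0.5 N).
It fails at once if the stone left without a clip (both swung out) (value of joint each of right_clip, left_clip above 0.5 rad).
It fails at once if the stone tipped or lifted (angle between stone's own z axis and vertical above 0.08 rad or z of stone in the frame of bed above 0.018 m).
It fails at once if a bystander moved by more than 15 mm (distance of any of dab_cup, brush, etch_jar, ink_tin, ink_knife, weight, water_bowl from where it was at the start of the episode above 0.015 m).
It also fails if it takes over 72 s, if anything falls off the work surface, if the arm or the gripper's body presses on something with over 40 N, if the wrist force passes 120 N, or if a joint passes its speed limit or range.

### The arm

A 6-joint arm with a two-finger parallel gripper is mounted at the origin on the work surface. World frame = base frame: x ahead of the robot, y to its left, z up, the work surface at z = 0. Lengths are in m, angles in rad, forces in N, time in s.
With the tool pointing down it reaches from about 0.375 to 0.9 m from the base axis. Payload 3.1 kg.
Tool frame: the origin (TCP) lies on the centre line of the jaws, within the pads' length; the fingertips stand robot.nose_length ahead of it and the grasp point (between the pads) lies 6 mm ahead of it (robot.nose_length is the distance from the TCP to the fingertips, in m); z points along the fingers, y is the line along which they close (so a half turn about z gives the same grasp; the last joint's range is limited). The gripper opens to 87 mm and grips with 3 to 60 N. Pads are 19 mm wide; open, the fingers measure 117 mm over their backs; the gripper's body (75 mm by 190 mm) begins 51 mm behind the grasp point.
Start: joints at [1.026, 0.527, 1.433, -0, 1.181, -0.178], TCP at [0.224, 0.583, 0.248] pointing down, gripper open.
Joint ranges: [-3.08, 3.08], [-0.75, 2.2], [0.22, 2.44], [-1.43, 4.57], [0, 2.65], [-2.85, 2.85]. Speed limits (rad/s): [2.79, 2.79, 3.14, 3.14, 3.14, 3.14].

### API

Orientations are given as a unit quaternion [x, y, z, w].
In Python, from rig import robot gives the robot as it stands.
- The arm moves only by the shell command python3 -m crank 'ROWS' [FORCE]. ROWS is JSON, one flat list of numbers, 7 for each row, row after row: the shift along the tool's x, y, z in mm, then the turn, a rotation vector about the tool's x, y, z in degrees, then the closure in counts, from 0 (fully open) to 255 (shut). In form: [x, y, z, ax, ay, az, fingers, x, y, z, ax, ay, az, fingers, ...]. A call has exactly 5 rows; each row is the pose to reach, as a shift and turn from the pose commanded when the call began, along the tool's axes at that moment; what a row does not reach only later rows make up. A row lasts 1/12 s, in which the tool goes at most 41.7 mm and 7.16 degrees, less where a joint would pass 70% of its speed; a pose out of reach is approached as far as the arm can. A call with a gripper value outside its range is refused whole. The fingers move at their own pace and stop on an object; FORCE is the grip in N (left out, the last holds). Time passes only in rows, so rows that repeat a pose let the fingers close, or fill a call up. It gives the time, the measured TCP pose, the force, the opening and the grip force at its end, in the units of the state.
- robot.get_obs(): the state, without advancing time (a new reading comes with each control period).
- robot.camera(name): name is "side" or "top"; returns a dict with "pixels" (384x512x3 uint8, red, green, blue), "intrinsics" (3x3 intrinsics, pixels), "k1" (the pictures are not rectified: a ray, as slopes to the right and down, at radius r is drawn at 1 + k1 r^2 times it, then the intrinsics apply), "extrinsics" (4x4, takes a point from camera to world coordinates). Camera axes: x right, y down, z forward; pixel columns grow to the right and rows downward; lengths in m; the calibration is good to about 2 mm. A picture is of the moment at which its call begins. There is no depth.
- robot.hand_in(): hands the job in; it is judged then, once.
The state is a dict: "time": time; "q": joint angles; "joint_velocities": joint speeds; "joint_torque": joint torques, N m; "position": TCP position; "tool_rot": TCP orientation; "ft_force": force on the tool from outside, world axes, zero at the start; "moment": the same for the moment, N m; "grip_width": finger opening in m; "grip_force": force on a finger pad.
Only numpy, scipy, OpenCV 4.12 (cv2) and the standard library are available. Lean on these libraries where they do the work, as an engineer would, in place of code of your own. Each camera call takes 0.05 s, during which the arm holds its last target. There are 200 camera calls.

## Working session

There is one attempt and no reset: what is moved stays moved. The work goes in short steps, Python scripts to look and compute and a shell command to move; the robot and the scene stay as the last step left them, time stands still between calls to the robot, and variables do not carry over. Pictures are saved under pics/ and viewed, at most 10 in all, crops included, and the job is handed in when it is done.

```bash
ls; mkdir -p pics; cat > h.py <<'E'
import numpy as np, cv2
from rig import robot
def ray(c,u,v):
    K=np.array(c["intrinsics"]);k=c["k1"]
    d=np.array([(u-K[0,2])/K[0,0],(v-K[1,2])/K[1,1]]);s=d.copy()
    for _ in range(20): s=d/(1+k*(s@s))
    E=np.array(c["extrinsics"]);return E[:3,3],E[:3,:3]@np.array([s[0],s[1],1])
def onz(c,u,v,z):
    o,r=ray(c,u,v);return o+r*(z-o[2])/r[2]
def proj(c,P):
    E=np.array(c["extrinsics"]);p=E[:3,:3].T@(np.array(P)-E[:3,3]);s=p[:2]/p[2]
    s=s*(1+c["k1"]*(s@s));K=np.array(c["intrinsics"]);return K[0,0]*s[0]+K[0,2],K[1,1]*s[1]+K[1,2]
E
python3 - <<'E'
from h import *
import pickle
for n in("top","side"):
    c=robot.camera(n);pickle.dump(c,open(n+".pkl","wb"))
    cv2.imwrite(f"pics/{n}0.png",cv2.cvtColor(c["pixels"],cv2.COLOR_RGB2BGR))
    print(n,np.array(c["intrinsics"]).round(1).tolist(),c["k1"],np.array(c["extrinsics"]).round(3).tolist())
o=robot.get_obs();print(o,robot.nose_length)
E
```

```text
pics
top [[407.5, 0.0, 252.7], [0.0, 407.5, 191.1], [0.0, 0.0, 1.0]] -0.06946702158947825 [[-0.012, -0.998, 0.068, 0.483], [-1.0, 0.011, -0.016, -0.041], [0.015, -0.069, -0.998, 1.15], [0.0, 0.0, 0.0, 1.0]]
side [[457.1, 0.0, 254.0], [0.0, 457.1, 181.8], [0.0, 0.0, 1.0]] -0.05568539065874855 [[0.903, -0.235, 0.36, 0.107], [-0.429, -0.485, 0.762, -1.027], [-0.005, -0.843, -0.538, 0.769], [0.0, 0.0, 0.0, 1.0]]
{'time': 0.1, 'q': array([ 1.02551513e+00,  5.28380308e-01,  1.43374619e+00,  2.75413059e-05,
        1.18137896e+00, -1.78513458e-01]), 'joint_velocities': array([-0.00040474, -0.00190538, -0.00436785,  0.00024828, -0.00148151,
        0.00020346]), 'joint_torque': array([-1.64616029e-05, -4.40983629e+01, -1.77149016e+01,  6.34777662e-02,
        5.32629818e-02, -6.67643963e-05]), 'position': array([0.22378777, 0.58292985, 0.24667396]), 'tool_rot': array([ 1.82362812e-01,  9.83230843e-01, -8.89944938e-04, -3.50523577e-04]), 'ft_force': array([-0.89605949, -0.97126193, -0.4228979 ]), 'moment': array([-0.01071044,  0.04305078,  0.07811934]), 'grip_force': 0.0, 'grip_width': 0.08677723828855746} 0.025
```

View pics/top0.png

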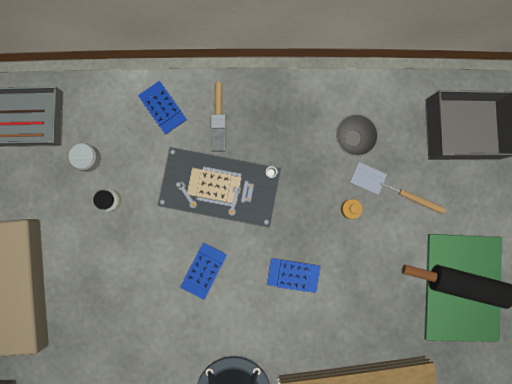

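View pics/side0.png

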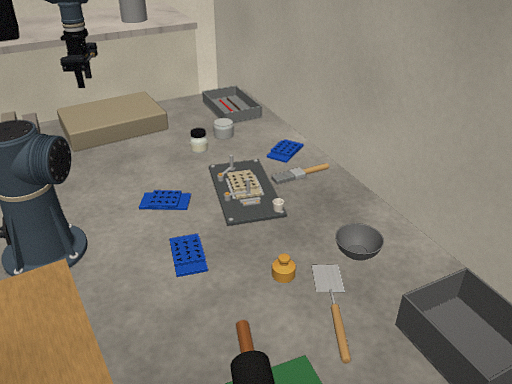

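The top view shows the dark bed at (219,187) with the pale stone at (214,185). The left clip has its pivot at (193,205) and its knob near (180,186). The right clip has its pivot at (232,212) and its knob near (237,190). The fence is at (248,192) and the cup at (271,172).
Things that could be taken for the stone are the pale slab at (214,185) and the blue slabs at (162,107), (203,271) and (294,275). I choose the pale one on the bed. For the clips, image left is bed +y, so the left clip is the one parked at (180,186).

```bash
cat > bed.py <<'E'
from h import *
import pickle
c=pickle.load(open("top.pkl","rb"));s=pickle.load(open("side.pkl","rb"))
im=cv2.cvtColor(c["pixels"],cv2.COLOR_RGB2BGR)
g=c["pixels"].astype(int)
m=((g.max(2)<85)).astype(np.uint8);m[:140]=0;m[235:]=0;m[:,:150]=0;m[:,290:]=0
cs=max(cv2.findContours(m,0,2)[0],key=cv2.contourArea)
hull=cv2.convexHull(cs)[:,0].astype(float)
W=np.array([onz(c,u,v,0.012)[:2] for u,v in hull],np.float32)
r=cv2.minAreaRect(W);print("rect",r)
ctr=np.array(r[0]);
B=cv2.boxPoints(r);L=[B[i+1]-B[i] for i in range(3)];l=max(L,key=np.linalg.norm);l=l*np.sign(l[1]);l/=np.linalg.norm(l)
ey=l;ex=np.array([l[1],-l[0]])
print("ctr",ctr,"ey",ey,"yaw",np.degrees(np.arctan2(-ey[0],ey[1])))
w=lambda x,y,z:[*(ctr+ex*x+ey*y),z]
np.savez("bed.npz",ctr=ctr,ex=ex,ey=ey)
big=lambda C,x0,y0,x1,y1,k:cv2.resize(cv2.cvtColor(C["pixels"],4)[y0:y1,x0:x1],None,fx=k,fy=k,interpolation=cv2.INTER_CUBIC)
for n,C,(x0,y0,x1,y1) in(("t",c,(150,140,290,235)),("s",s,(200,145,295,230))):
    I=big(C,x0,y0,x1,y1,5)
    for p,col in((w(-.062,.060,.012),(0,0,255)),(w(-.062,-.049,.012),(0,255,0)),(w(0,-.088,.012),(255,0,255)),(w(.085,.16,.012),(0,255,255)),(w(-.085,-.16,.012),(0,255,255)),(w(0,-.049,.072),(255,255,0))):
        u,v=proj(C,p);cv2.circle(I,(int((u-x0+.5)*5),int((v-y0+.5)*5)),4,col,1)
    cv2.imwrite(f"pics/crop_{n}.png",I)
E
python3 bed.py
```

```text
rect ((0.6557229161262512, 0.09205567091703415), (0.07123816013336182, 0.031114406883716583), 77.98700714111328)
ctr [0.65572292 0.09205567] ey [0.20813301 0.97810054] yaw -12.012964
```

```bash
python3 - <<'E'
import pickle
c=pickle.load(open("top.pkl","rb"));print(c["pixels"][160,180:240:12].tolist(),c["pixels"][215,215].tolist(),c["pixels"][240,180:240:20].tolist(),c["pixels"][215,130:160:8].tolist())
E
sed -i 's/((g.max(2)<85))/((g.max(2)<int(__import__("sys").argv[1])))/' bed.py; for t in 90 95 100;do python3 bed.py $t;done
```

```text
[[80, 87, 88], [78, 83, 84], [78, 84, 84], [78, 84, 86], [78, 84, 86]] [77, 83, 86] [[139, 142, 133], [134, 138, 130], [130, 133, 126]] [[124, 127, 120], [134, 137, 129], [140, 143, 134], [139, 142, 134]]
rect ((0.5751562118530273, 0.03545504808425903), (0.31689634919166565, 0.16687552630901337), 78.45731353759766)
ctr [0.57515621 0.03545505] ey [0.20009786 0.97977597] yaw -11.542681
rect ((0.5752900838851929, 0.03524075448513031), (0.3173891305923462, 0.16820573806762695), 78.40848541259766)
ctr [0.57529008 0.03524075] ey [0.20093292 0.979605  ] yaw -11.591517
rect ((0.5751863121986389, 0.035141125321388245), (0.3181108236312866, 0.16875338554382324), 78.3697280883789)
ctr [0.57518631 0.03514113] ey [0.2015955 0.9794689] yaw -11.630274
```

View pics/crop_t.png

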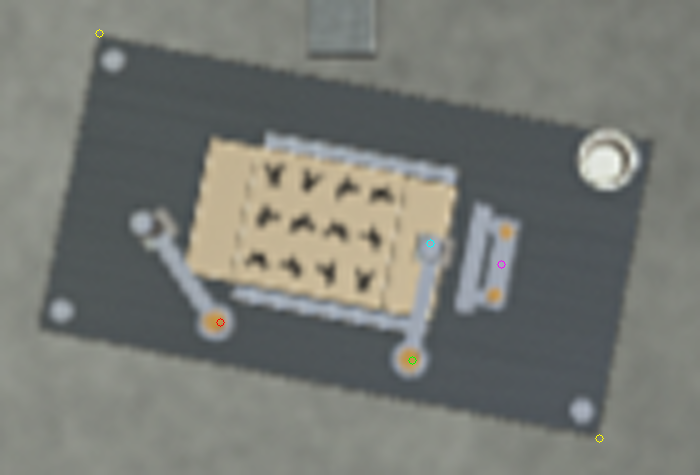

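View pics/crop_s.png

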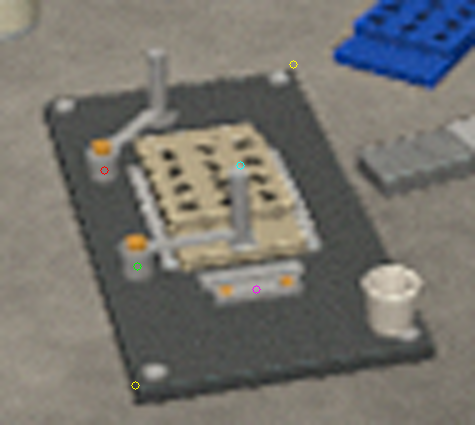

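The crops confirm the choice: the pale stone sits between the rails and all the marked bed points land where they should. The left knob top is at crop (140,222) in the top view and (155,53) in the side view. The right knob top is at crop (430,243) in the top view.

```bash
python3 - <<'E'
from h import *
import pickle
c=pickle.load(open("top.pkl","rb"));s=pickle.load(open("side.pkl","rb"));b=np.load("bed.npz")
bf=lambda P:np.array([(P[:2]-b["ctr"])@b["ex"],(P[:2]-b["ctr"])@b["ey"]])*1000
T=lambda u,v:(150+u/5-.5,140+v/5-.5)
S=lambda u,v:(200+u/5-.5,145+v/5-.5)
for n,u,v,z in(("Lknob",140,222,.070),("Rknob",430,243,.072),("stone L end",200,208,.021),("stone R end",448,250,.021),("Lstep",242,205,.030),("Rstep",396,232,.030),("bar face",470,250,.025)):
    P=onz(c,*T(u,v),z);print(n,P.round(4),bf(P).round(1))
for n,u,v,z in(("Lknob s",156,53,.070),("Rknob s",239,167,.072)):
    P=onz(s,*S(u,v),z);print(n,P.round(4),bf(P).round(1))
w=lambda x,y:b["ctr"]+b["ex"]*x/1e3+b["ey"]*y/1e3
a=np.linspace(-.2,1.4,9)
E
python3 - <<'E'
from h import *
from scipy.spatial.transform import Rotation as R
o=robot.get_obs();print(R.from_quat(o["tool_rot"]).as_matrix().round(3))
E
```

```text
Lknob [0.5784 0.1417 0.07  ] [-18.3 105. ]
Rknob [ 0.5654 -0.0126  0.072 ] [  0.  -48.7]
stone L end [0.5902 0.1166 0.021 ] [-1.7 82.8]
stone R end [ 0.5653 -0.0212  0.021 ] [  1.7 -57.1]
Lstep [0.5907 0.0921 0.03  ] [ 3.7 58.9]
Rstep [0.5749 0.0072 0.03  ] [  5.3 -27.4]
bar face [ 0.5649 -0.0334  0.025 ] [  3.7 -69.2]
Lknob s [0.5749 0.1338 0.07  ] [-20.1  96.6]
Rknob s [ 0.5642 -0.0137  0.072 ] [ -0.9 -50.1]
[[-0.933  0.359 -0.001]
 [ 0.359  0.933 -0.002]
 [ 0.    -0.002 -1.   ]]
```

```bash
cat > go.py <<'E'
# go.py bx by zgrasp swing_deg : shift (mm) and turn (deg) in tool axes from the measured pose
from h import *
import sys
from scipy.spatial.transform import Rotation as R
b=np.load("bed.npz");o=robot.get_obs();Rt=R.from_quat(o["tool_rot"]);M=Rt.as_matrix()
g=o["position"]+M[:,2]*.006
d=g[:2]-b["ctr"]
F=np.array(o["ft_force"])-[-.9,-.97,-.42]
ang=np.degrees(np.arctan2(M[1,1],M[0,1])-np.arctan2(b["ey"][1],b["ey"][0]))
print("t %.2f grasp bed x %.1f y %.1f z %.1f swing %.1f | F ex %.1f ey %.1f z %.1f | w %.1f gf %.1f"%(o["time"],d@b["ex"]*1e3,d@b["ey"]*1e3,g[2]*1e3,(ang+90)%180-90,F[:2]@b["ex"],F[:2]@b["ey"],F[2],o["grip_width"]*1e3,o["grip_force"]))
if len(sys.argv)>4:
    x,y,z,s=map(float,sys.argv[1:5])
    s=np.radians(s)+np.arctan2(b["ey"][1],b["ey"][0])
    yv=np.array([np.cos(s),np.sin(s),0]); yv*=np.sign(yv@M[:,1])
    zv=np.array([0,0,-1.]);Rg=np.c_[np.cross(yv,zv),yv,zv]
    tcp=np.r_[b["ctr"]+b["ex"]*x/1e3+b["ey"]*y/1e3,z/1e3]-zv*.006
    print("shift",(M.T@(tcp-o["position"])*1e3).round(1),"turn",np.degrees((Rt.inv()*R.from_matrix(Rg)).as_rotvec()).round(1))
E
python3 go.py -18 105 120 46
```

```text
t 0.10 grasp bed x -454.6 y 465.7 z 240.7 swing -9.4 | F ex 0.0 ey -0.0 z -0.0 | w 86.8 gf 0.0
shift [-489.6 -284.5  121. ] turn [ -0.1  -0.1 -55.4]
```

```bash
python3 -m crank '[-33,-19,5,0,0,-5,0, -66,-38,10,0,0,-10,0, -98,-57,15,0,0,-15,0, -131,-76,20,0,0,-20,0, -163,-95,25,0,0,-25,0]' 20; python3 go.py -18 105 120 46
```

```text
time: 0.52
position: [0.3427, 0.4347, 0.222]
tool_rot: [-0.037, 0.999, -0.0, -0.0]
ft_force: [0.7, -0.3, -0.2]
grip_width: 0.0871
grip_force: 0.0
t 0.52 grasp bed x -308.3 y 344.5 z 216.0 swing 15.9 | F ex 1.4 ey 1.0 z 0.2 | w 87.1 gf 0.0
shift [-213.6 -309.8   96.1] turn [ -0.   -0.  -30.1]
```

```bash
python3 go.py -18 105 120 46 | tail -1
```

```text
shift [-213.6 -309.8   96.1] turn [ -0.   -0.  -30.1]
```

```bash
python3 -m crank '[-20,-28,8,0,0,-4,0, -40,-56,16,0,0,-8,0, -60,-85,24,0,0,-12,0, -80,-115,32,0,0,-16,0, -100,-145,40,0,0,-20,0]' >/dev/null; python3 -m crank '[0,0,0,0,0,0,0, 0,0,0,0,0,0,0, 0,0,0,0,0,0,0, 0,0,0,0,0,0,0, 0,0,0,0,0,0,0]' >/dev/null; python3 go.py -18 105 120 46
```

```text
t 1.35 grasp bed x -174.8 y 234.1 z 176.8 swing 35.7 | F ex 0.4 ey 1.6 z 0.6 | w 86.7 gf 0.0
shift [ -52.  -196.3   56.8] turn [  0.    0.  -10.3]
```

```bash
python3 -m crank '[-10,-38,10,0,0,-2,0, -20,-76,20,0,0,-4,0, -30,-114,30,0,0,-6,0, -41,-152,40,0,0,-8,0, -52,-180,50,0,0,-10,0]' >/dev/null; python3 -m crank '[0,-16,6,0,0,0,0, 0,-16,6,0,0,0,0, 0,-16,6,0,0,0,0, 0,-16,6,0,0,0,0, 0,-16,6,0,0,0,0]' >/dev/null; python3 go.py -18 105 62 46
python3 - <<'E'
from h import *
import pickle
for n,(x0,y0,x1,y1) in(("top",(140,130,300,240)),("side",(195,90,325,230))):
    c=robot.camera(n);pickle.dump(c,open(n+"1.pkl","wb"))
    cv2.imwrite(f"pics/{n}1.png",cv2.resize(cv2.cvtColor(c["pixels"],4)[y0:y1,x0:x1],None,fx=4,fy=4,interpolation=2))
E
```

```text
t 2.18 grasp bed x -16.9 y 107.4 z 121.0 swing 45.7 | F ex -0.0 ey 1.0 z 0.4 | w 87.1 gf 0.0
shift [ 2.5 -0.9 59. ] turn [ 0.  -0.  -0.3]
```

View pics/side1.png

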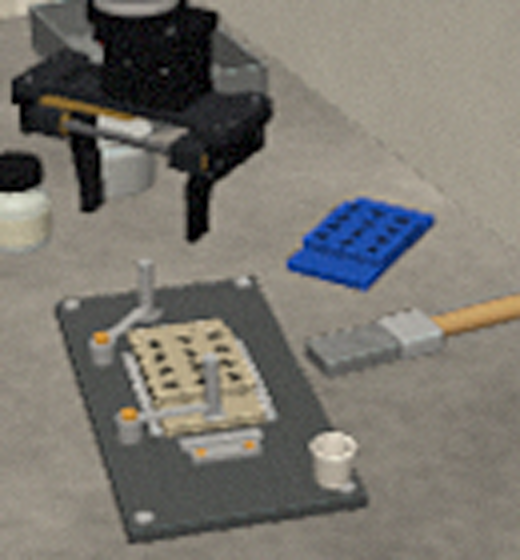

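The fingertips are at crop (90,205) and (198,235), so the left knob at (146,265) lies below their midpoint. I'll descend and close.

```bash
python3 -m crank '[2,-1,12,0,0,0,0, 2,-1,24,0,0,0,0, 2,-1,36,0,0,0,0, 2,-1,48,0,0,0,0, 2,-1,59,0,0,0,0]' >/dev/null;  python3 -m crank '[0,0,0,0,0,0,0, 0,0,0,0,0,0,100, 0,0,0,0,0,0,150, 0,0,0,0,0,0,180, 0,0,0,0,0,0,200]' 5 >/dev/null; python3 go.py;  python3 -m crank '[0,0,0,0,0,0,230, 0,0,0,0,0,0,230, 0,0,0,0,0,0,230, 0,0,0,0,0,0,230, 0,0,0,0,0,0,230]' 5 >/dev/null; python3 go.py
```

```text
t 3.12 grasp bed x -15.4 y 103.9 z 62.2 swing 45.6 | F ex 0.2 ey 0.8 z 0.9 | w 67.9 gf 0.0
t 3.53 grasp bed x -15.9 y 103.8 z 61.6 swing 45.6 | F ex 0.0 ey 0.0 z -0.3 | w 35.0 gf 0.0
```

```bash
for i in 1 2; do  python3 -m crank '[0,0,0,0,0,0,240, 0,0,0,0,0,0,240, 0,0,0,0,0,0,240, 0,0,0,0,0,0,240, 0,0,0,0,0,0,240]' 5 >/dev/null; python3 go.py;done
```

```text
t 3.95 grasp bed x -16.0 y 103.9 z 61.5 swing 45.6 | F ex 0.3 ey 2.2 z 0.6 | w 11.9 gf 5.0
t 4.37 grasp bed x -16.0 y 103.9 z 61.5 swing 45.6 | F ex -0.4 ey 2.0 z 0.4 | w 11.6 gf 5.0
```

```bash
python3 -m crank '[0,0,0,0,0,0,240, 0,0,-2,0,0,0,240, 0,0,-4,0,0,0,240, 0,0,-6,0,0,0,240, 0,0,-6,0,0,0,240]' 20 >/dev/null; python3 go.py; python3 -m crank '[0.1,-3.8,0,0,0,3.5,240, 0.5,-7.7,0,0,0,7,240, 1,-11.5,0,0,0,10.5,240, 1.9,-15.2,0,0,0,14,240, 2.9,-18.9,0,0,0,17.5,240]' >/dev/null; python3 go.py
```

```text
t 4.78 grasp bed x -17.6 y 102.8 z 66.7 swing 45.6 | F ex -2.3 ey -2.2 z -6.9 | w 11.3 gf 20.0
t 5.20 grasp bed x -6.7 y 88.0 z 66.4 swing 27.9 | F ex -2.4 ey -0.1 z -6.3 | w 11.3 gf 20.0
```

```bash
python3 -m crank '[0.1,-3.8,0,0,0,3.5,240, 0.5,-7.7,0,0,0,7,240, 1,-11.5,0,0,0,10.5,240, 1.9,-15.2,0,0,0,14,240, 2.9,-18.9,0,0,0,17.5,240]' >/dev/null; python3 -m crank '[0,0,0,0,0,0,240, 0,0,0,0,0,0,240, 0,0,0,0,0,0,240, 0,0,0,0,0,0,240, 0,0,0,0,0,0,240]' >/dev/null; python3 go.py
python3 - <<'E'
from h import *
c=robot.camera("side");x0,y0,x1,y1=195,90,325,230
cv2.imwrite("pics/side2.png",cv2.resize(cv2.cvtColor(c["pixels"],4)[y0:y1,x0:x1],None,fx=4,fy=4,interpolation=2))
E
```

```text
t 6.03 grasp bed x -0.5 y 70.1 z 66.5 swing 10.7 | F ex -4.7 ey -0.6 z -7.7 | w 11.1 gf 20.0
```

View pics/side2.png

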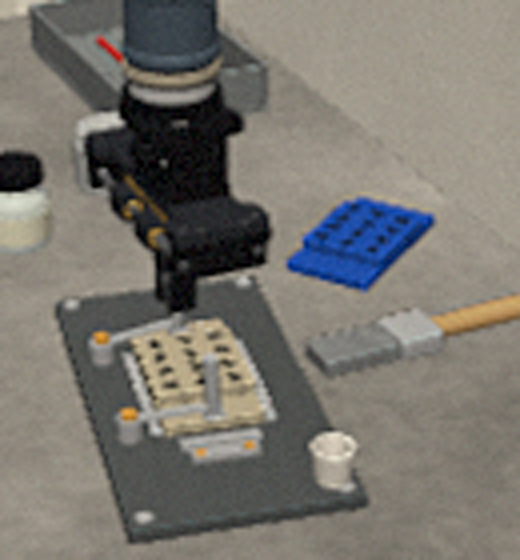

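The toe is over the stone's left ledge and clear of the step, at crop (180,320). I'll lower it, let go to settle, and grip again.

```bash
python3 -m crank '[0,0,1,0,0,0,240, 0,0,2,0,0,0,240, 0,0,3,0,0,0,240, 0,0,4,0,0,0,240, 0,0,4,0,0,0,240]' 20 >/dev/null; python3 go.py; python3 -m crank '[0,0,0,0,0,0,200, 0,0,0,0,0,0,200, 0,0,0,0,0,0,200, 0,0,0,0,0,0,200, 0,0,0,0,0,0,200]' >/dev/null; python3 go.py; python3 -m crank '[0,0,0,0,0,0,240, 0,0,0,0,0,0,240, 0,0,0,0,0,0,240, 0,0,0,0,0,0,240, 0,0,0,0,0,0,240]' 10 >/dev/null; python3 go.py 0 70 62 8
```

```text
t 6.50 grasp bed x 0.4 y 70.3 z 64.4 swing 10.7 | F ex -6.2 ey -1.9 z 2.5 | w 11.2 gf 20.0
t 6.92 grasp bed x 3.3 y 70.9 z 64.3 swing 10.6 | F ex 0.6 ey 0.7 z 0.2 | w 18.5 gf 0.0
t 7.33 grasp bed x 2.3 y 70.6 z 63.7 swing 10.6 | F ex 1.8 ey 1.1 z 1.2 | w 11.8 gf 10.0
shift [ 2.4 -0.1  1.7] turn [0.  0.1 2.6]
```

```bash
python3 -m crank '[0,-1,0,0,0,1,240, 0,-2,0,0,0,2,240, 0.1,-3,0,0,0,3,240, 0.1,-3,0,0,0,3,240, 0.1,-3,0,0,0,3,240]' 20 >/dev/null; python3 go.py; python3 -m crank '[0,-1,0,0,0,1,240, 0,-2,0,0,0,2,240, 0.1,-3,0,0,0,3,240, 0.1,-3,0,0,0,3,240, 0.1,-3,0,0,0,3,240]' 20 >/dev/null; python3 go.py
```

```text
t 7.75 grasp bed x 2.8 y 67.6 z 63.7 swing 7.6 | F ex 1.0 ey 2.5 z 1.5 | w 11.7 gf 20.0
t 8.17 grasp bed x 3.0 y 65.0 z 63.7 swing 4.6 | F ex 2.1 ey 5.3 z 1.4 | w 11.2 gf 20.0
```

```bash
for i in 1 2 3; do python3 -m crank '[0,-0.5,0,0,0,0.4,240, 0,-1,0,0,0,0.9,240, 0,-1.5,0,0,0,1.4,240, 0,-2,0,0,0,1.8,240, 0,-2,0,0,0,1.8,240]' 20 >/dev/null; python3 go.py;done
```

```text
t 8.58 grasp bed x 3.2 y 63.0 z 63.7 swing 2.8 | F ex 1.6 ey 5.1 z 1.5 | w 11.8 gf 20.0
t 9.00 grasp bed x 3.3 y 61.0 z 63.7 swing 1.0 | F ex 1.3 ey 4.6 z 1.8 | w 11.2 gf 20.0
t 9.42 grasp bed x 3.3 y 59.1 z 63.7 swing -0.8 | F ex 1.9 ey 6.5 z 1.7 | w 11.4 gf 20.0
```

```bash
for i in 1 2 3; do python3 -m crank '[0,-0.3,0,0,0,0.3,240, 0,-0.6,0,0,0,0.6,240, 0,-0.9,0,0,0,0.9,240, 0,-1.2,0,0,0,1.1,240, 0,-1.2,0,0,0,1.1,240]' 20 >/dev/null; python3 go.py;done
```

```text
t 9.83 grasp bed x 3.3 y 58.0 z 63.7 swing -1.9 | F ex 2.2 ey 6.6 z 1.6 | w 11.3 gf 20.0
t 10.25 grasp bed x 3.2 y 56.8 z 63.7 swing -3.0 | F ex 2.4 ey 6.2 z 1.2 | w 11.5 gf 20.0
t 10.67 grasp bed x 3.2 y 55.6 z 63.7 swing -4.1 | F ex 0.8 ey 5.9 z 2.1 | w 11.4 gf 20.0
```

```bash
for i in 1 2 3; do python3 -m crank '[0,-0.2,0,0,0,0.2,240, 0,-0.4,0,0,0,0.4,240, 0,-0.6,0,0,0,0.6,240, 0,-0.8,0,0,0,0.8,240, 0,-1,0,0,0,0.9,240]' 20 >/dev/null; python3 go.py;done
python3 - <<'E'
from h import *
c=robot.camera("top");x0,y0,x1,y1=150,140,290,235
cv2.imwrite("pics/top3.png",cv2.resize(cv2.cvtColor(c["pixels"],4)[y0:y1,x0:x1],None,fx=5,fy=5,interpolation=2))
E
```

```text
t 11.08 grasp bed x 3.2 y 54.9 z 63.7 swing -5.0 | F ex 2.0 ey 7.8 z 1.1 | w 11.1 gf 20.0
t 11.50 grasp bed x 3.0 y 54.2 z 63.7 swing -5.9 | F ex 1.7 ey 8.5 z 0.6 | w 11.2 gf 20.0
t 11.92 grasp bed x 3.0 y 53.4 z 63.7 swing -6.8 | F ex 2.1 ey 9.8 z 0.9 | w 11.4 gf 20.0
```

View pics/top3.png

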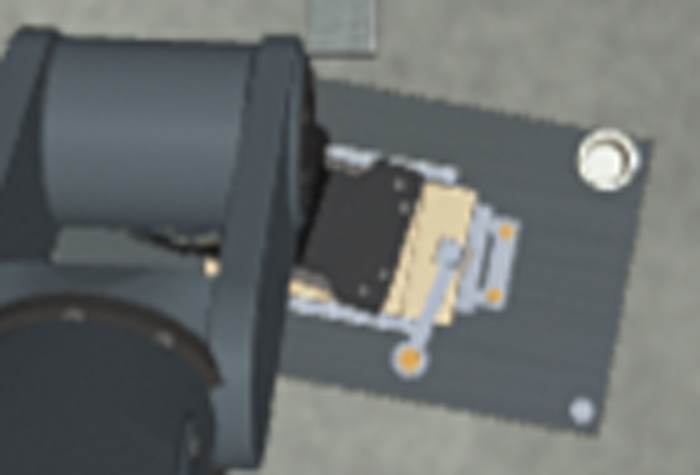

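The stone's right end now touches the fence bar at crop (470,250), and the force is rising above the drag of about 6 N. I'll build it up to about 14 N.

```bash
for i in 1 2; do python3 -m crank '[0,-0.3,0,0,0,0,240, 0,-0.6,0,0,0,0,240, 0,-1,0,0,0,0,240, 0,-1,0,0,0,0,240, 0,-1,0,0,0,0,240]' 20 >/dev/null; python3 go.py;done
```

```text
t 12.38 grasp bed x 2.9 y 52.8 z 63.7 swing -6.8 | F ex 2.5 ey 9.9 z 0.3 | w 11.0 gf 20.0
t 12.80 grasp bed x 2.9 y 52.6 z 63.7 swing -6.9 | F ex 1.7 ey 12.7 z 0.9 | w 11.2 gf 20.0
```

```bash
python3 -m crank '[0,-0.3,0,0,0,0,240, 0,-0.6,0,0,0,0,240, 0,-0.9,0,0,0,0,240, 0,-1.2,0,0,0,0,240, 0,-1.2,0,0,0,0,240]' 20 >/dev/null; python3 go.py
python3 -m crank '[0,-0.2,0,0,0,0,240, 0,-0.3,0,0,0,0,240, 0,-0.3,0,0,0,0,240, 0,-0.3,0,0,0,0,240, 0,-0.3,0,0,0,0,240]' 20 >/dev/null; python3 go.py
```

```text
t 13.22 grasp bed x 2.9 y 52.3 z 63.8 swing -6.9 | F ex 2.5 ey 15.7 z -0.1 | w 11.7 gf 20.0
t 13.63 grasp bed x 2.9 y 52.3 z 63.8 swing -6.9 | F ex 1.7 ey 17.8 z -1.3 | w 11.8 gf 20.0
```

```bash
for i in 1 2; do python3 -m crank '[0,0,0,0,0,0,240, 0,0,0,0,0,0,240, 0,0,0,0,0,0,240, 0,0,0,0,0,0,240, 0,0,0,0,0,0,240]' 20 >/dev/null; python3 go.py; done
```

```text
t 14.05 grasp bed x 2.9 y 52.3 z 63.8 swing -6.9 | F ex 2.9 ey 17.1 z 0.1 | w 11.4 gf 20.0
t 14.47 grasp bed x 2.9 y 52.3 z 63.8 swing -6.9 | F ex 2.4 ey 17.0 z 0.9 | w 11.7 gf 20.0
```

```bash
python3 -m crank '[0,1,0,0,0,0,240, 0,2,0,0,0,0,240, 0,3,0,0,0,0,240, 0,4,0,0,0,0,240, 0,4,0,0,0,0,240]' 20 >/dev/null; python3 go.py
```

```text
t 14.88 grasp bed x 3.0 y 53.0 z 63.7 swing -6.8 | F ex 1.9 ey 7.3 z 1.4 | w 11.5 gf 20.0
```

```bash
python3 -m crank '[0,0.5,0,0,0,0,240, 0,1,0,0,0,0,240, 0,1.5,0,0,0,0,240, 0,2,0,0,0,0,240, 0,2,0,0,0,0,240]' 20 >/dev/null; python3 go.py;  python3 -m crank '[0,0,0,0,0,0,240, 0,0,0,0,0,0,205, 0,0,0,0,0,0,200, 0,0,0,0,0,0,190, 0,0,0,0,0,0,170]' 5 >/dev/null; python3 go.py;  python3 -m crank '[0,0,0,0,0,0,140, 0,0,0,0,0,0,100, 0,0,0,0,0,0,100, 0,0,0,0,0,0,100, 0,0,0,0,0,0,100]' >/dev/null; python3 go.py -6 -60 62 0
```

```text
t 15.30 grasp bed x 3.0 y 53.5 z 63.6 swing -6.7 | F ex 2.7 ey -0.1 z 2.8 | w 11.1 gf 20.0
t 15.72 grasp bed x 2.0 y 54.4 z 63.1 swing -6.8 | F ex 0.6 ey 0.9 z 0.6 | w 23.1 gf 0.0
t 16.13 grasp bed x 2.9 y 54.5 z 63.5 swing -6.8 | F ex -0.2 ey 1.3 z 0.2 | w 50.2 gf 0.0
shift [  -4.7 -114.7    1.5] turn [-0.  -0.  -6.8]
```

```bash
python3 -m crank '[0,0,-15,0,0,0,100, 0,0,-30,0,0,0,100, 0,0,-45,0,0,0,60, 0,0,-55,0,0,0,30, 0,0,-55,0,0,0,0]' >/dev/null; python3 go.py -1 -60 115 -10
```

```text
t 16.55 grasp bed x 4.4 y 54.8 z 120.8 swing -6.8 | F ex 0.7 ey 1.3 z 0.1 | w 65.7 gf 0.0
shift [  -8.2 -114.6    5.7] turn [0.1 0.3 3.2]
```

```bash
python3 -m crank '[-2,-25,0,0,0,1,0, -4,-50,0,0,0,2,0, -6,-75,0,0,0,3,0, -8,-100,0,0,0,3,0, -8,-115,0,0,0,3,0]' >/dev/null;python3 -m crank '[0,0,0,0,0,0,0, 0,0,0,0,0,0,0, 0,0,0,0,0,0,0, 0,0,0,0,0,0,0, 0,0,0,0,0,0,0]' >/dev/null; python3 go.py -1 -60 62 -10
python3 - <<'E'
from h import *
import pickle
c=robot.camera("side");x0,y0,x1,y1=195,90,325,230;pickle.dump(c,open("side4.pkl","wb"))
cv2.imwrite("pics/side4.png",cv2.resize(cv2.cvtColor(c["pixels"],4)[y0:y1,x0:x1],None,fx=4,fy=4,interpolation=2))
E
```

```text
t 17.38 grasp bed x -2.8 y -59.6 z 118.4 swing -9.7 | F ex 0.3 ey 1.0 z 0.8 | w 86.7 gf 0.0
shift [-1.8 -0.  56.4] turn [ 0.  -0.   0.3]
```

View pics/side4.png

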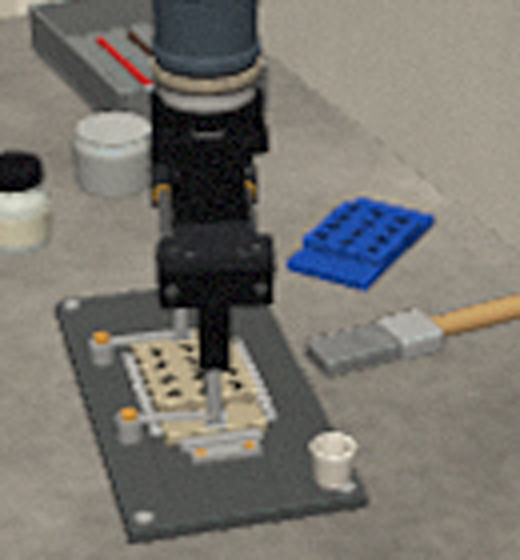

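The left clip's toe is on the ledge, with its knob at crop (182,320). The right knob is at (213,375), in line with the open fingers, so I'll descend and close on it.

```bash
python3 -m crank '[-1,0,12,0,0,0,0, -2,0,24,0,0,0,0, -2,0,36,0,0,0,0, -2,0,46,0,0,0,0, -2,0,55,0,0,0,0]' >/dev/null;python3 -m crank '[0,0,0,0,0,0,100, 0,0,0,0,0,0,150, 0,0,0,0,0,0,170, 0,0,0,0,0,0,185, 0,0,0,0,0,0,195]' 5 >/dev/null; python3 go.py
for i in 1 2 3; do  python3 -m crank '[0,0,0,0,0,0,240, 0,0,0,0,0,0,240, 0,0,0,0,0,0,240, 0,0,0,0,0,0,240, 0,0,0,0,0,0,240]' 5 >/dev/null; python3 go.py;done
```

```text
t 18.27 grasp bed x -0.3 y -61.1 z 64.2 swing -9.8 | F ex 1.6 ey 1.8 z -0.1 | w 61.4 gf 0.0
t 18.68 grasp bed x -0.7 y -61.0 z 63.6 swing -9.8 | F ex 1.1 ey 0.6 z 0.5 | w 28.4 gf 0.0
t 19.10 grasp bed x -0.7 y -61.2 z 63.6 swing -9.8 | F ex 1.4 ey 0.0 z 0.4 | w 11.9 gf 5.0
t 19.52 grasp bed x -0.7 y -61.1 z 63.6 swing -9.8 | F ex 0.8 ey -0.4 z -0.3 | w 11.7 gf 5.0
```

```bash
python3 -m crank '[0,0,0,0,0,0,240, 0,0,-2,0,0,0,240, 0,0,-4,0,0,0,240, 0,0,-6,0,0,0,240, 0,0,-6,0,0,0,240]' 20 >/dev/null; python3 go.py; python3 -m crank '[0.1,-3.8,0,0,0,3.5,240, 0.5,-7.7,0,0,0,7,240, 1,-11.5,0,0,0,10.5,240, 1.9,-15.2,0,0,0,14,240, 2.9,-18.9,0,0,0,17.5,240]' >/dev/null; python3 go.py
```

```text
t 19.93 grasp bed x -2.9 y -60.7 z 68.8 swing -9.8 | F ex -1.4 ey 0.3 z -8.2 | w 11.4 gf 20.0
t 20.35 grasp bed x -9.0 y -78.2 z 68.6 swing -27.5 | F ex -1.9 ey 4.0 z -8.3 | w 11.4 gf 20.0
```

```bash
for i in 1 2; do python3 -m crank '[0.1,-3.8,0,0,0,3.5,240, 0.5,-7.7,0,0,0,7,240, 1,-11.5,0,0,0,10.5,240, 1.9,-15.2,0,0,0,14,240, 2.9,-18.9,0,0,0,17.5,240]' >/dev/null; python3 go.py;done
```

```text
t 20.77 grasp bed x -20.4 y -93.1 z 68.5 swing -45.0 | F ex -1.9 ey 6.9 z -8.1 | w 11.5 gf 20.0
t 21.18 grasp bed x -35.8 y -103.9 z 68.5 swing -62.6 | F ex -1.4 ey 9.1 z -10.1 | w 11.0 gf 20.0
```

```bash
python3 -m crank '[0,0,2,0,0,0,240, 0,0,4,0,0,0,240, 0,0,6,0,0,0,240, 0,0,7,0,0,0,240, 0,0,7,0,0,0,240]' >/dev/null; python3 go.py; python3 -m crank '[0,0,0,0,0,0,215, 0,0,0,0,0,0,200, 0,0,0,0,0,0,190, 0,0,0,0,0,0,150, 0,0,0,0,0,0,120]' 5 >/dev/null; python3 -m crank '[0,0,0,0,0,0,110, 0,0,0,0,0,0,110, 0,0,0,0,0,0,110, 0,0,0,0,0,0,110, 0,0,0,0,0,0,110]' 5 >/dev/null; python3 go.py; python3 -m crank '[0,0,-15,0,0,0,110, 0,0,-35,0,0,0,110, 0,0,-60,0,0,0,110, 0,0,-85,0,0,0,110, 0,0,-110,0,0,0,110]' 5 >/dev/null; python3 -m crank '[10,0,-30,0,0,0,60, 40,0,-60,0,0,0,60, 80,0,-60,0,0,0,60, 120,0,-60,0,0,0,60, 150,0,-60,0,0,0,60]' >/dev/null;  python3 go.py
python3 - <<'E'
from h import *
import pickle
c=robot.camera("top");x0,y0,x1,y1=150,140,290,235
a=cv2.resize(cv2.cvtColor(c["pixels"],4)[y0:y1,x0:x1],None,fx=5,fy=5,interpolation=2)
cv2.imwrite("pics/top5.png",a)
c=robot.camera("side");x0,y0,x1,y1=195,90,325,230
cv2.imwrite("pics/side5.png",cv2.resize(cv2.cvtColor(c["pixels"],4)[y0:y1,x0:x1],None,fx=4,fy=4,interpolation=2))
E
```

```text
t 21.60 grasp bed x -33.4 y -106.0 z 62.7 swing -62.3 | F ex -0.5 ey 2.2 z -1.3 | w 11.5 gf 20.0
t 22.43 grasp bed x -33.4 y -106.0 z 62.5 swing -62.3 | F ex 0.7 ey 1.1 z 0.4 | w 48.7 gf 0.0
t 23.27 grasp bed x -105.0 y 28.6 z 233.3 swing -62.3 | F ex 0.7 ey 1.4 z 0.1 | w 65.9 gf 0.0
```

View pics/top5.png

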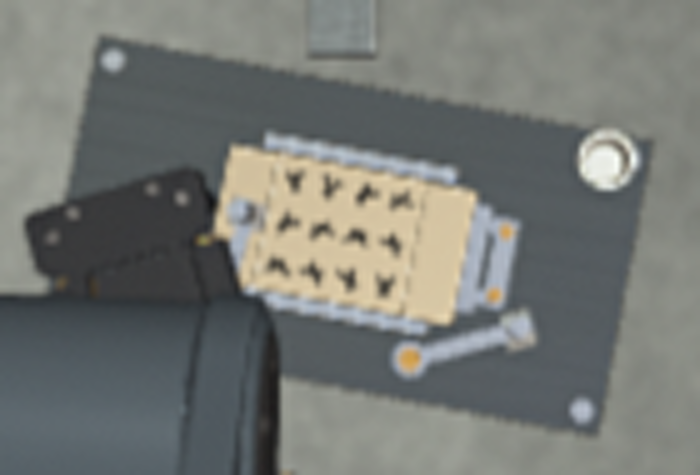

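View pics/side5.png

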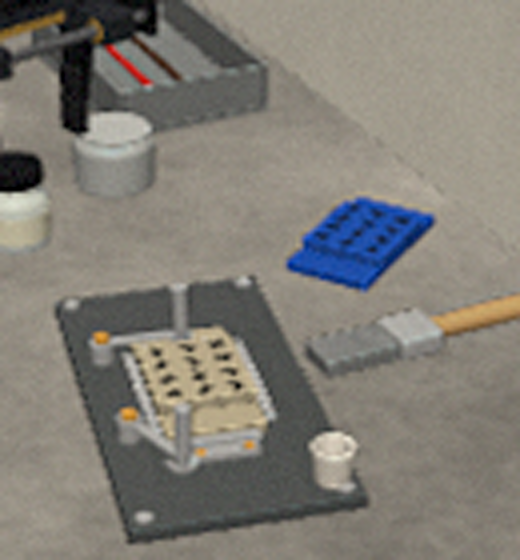

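The stone is against the bar at crop (472,250), and the right clip is swung out with its knob at (520,330). The left knob is at (242,211), so I'll check its distance from the stone's centre.

```bash
python3 - <<'E'
from h import *
import pickle
c=pickle.load(open("top.pkl","rb"));b=np.load("bed.npz")
for n,u,v,z in(("Lknob",242,211,.072),("Lend",222,190,.021),("Rend",472,250,.021),("Rknob",519,327,.07)):
    P=onz(c,150+u/5-.5,140+v/5-.5,z)[:2]-b["ctr"];print(n,(P@b["ex"]*1e3).round(1),(P@b["ey"]*1e3).round(1))
E
```

```text
Lknob -2.3 52.6
Lend 10.5 72.8
Rend 4.2 -70.2
Rknob -34.6 -103.5
```

The toe is about 51–52 mm from the stone's centre, which fits bearing against the step. The right clip is at about 1.1 rad.

```bash
python3 -c "
from rig import robot
print(robot.hand_in())"
```

```text
the job is handed in; nothing more can be done
None
```

I handed the job in with the stone pressed home on the fence at an estimated 7–11 N for about a second, the left toe down on the ledge against the step, and the right clip swung out to about 1.1 rad; the hand-in returned no verdict.

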